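Full vial boxes onto the transfer tray, told by lifting one end

TASK

Some of the three closed vial boxes on the bench are full and some are empty: feel which by lifting one end of a box slightly while its other end stays down. Slide every full box onto the steel tray, right up against the near rim, and leave the empty ones lying where they are. The vials stand loose inside, so never lift a box clear or tip it far, set it down and run it up to the rim gently, and leave the rest of the bench as it is.

Things in the scene. Friction and masses are not known exactly. Their poses are not given: they have to be found in the camera images.
- tray: Shallow stainless tray fixed on the bench, 384 mm wide (y), room for three boxes side by side. Origin under its middle at bench height, z up, -x to the near rim. Flat floor 3 mm above the bench from x = -87 to +69 mm, then a lip slopes to the bench at x = +93. Rims 18 mm high on the near side and both sides; far (+x) side open.
- tray_stop (a point): Middle of the near rim's inner face (the stop), at tray floor height; 87 mm from the tray's origin along its -x.
- vial_box_1: One of three alike opaque boxes, 150 long (x) x 62 wide (y) x 72 mm high: maroon base, whitish closed flush lid; bears a 20 N grip. Stands beyond the tray's open side, -x end towards it. Origin: middle of underside. Empty 0.15 kg, full 0.41 to 0.51 kg, centre of mass at mid length; nothing outside shows which. At least one of the three is full and one empty.
- vial_box_1_near (a point): Middle of the lower edge of that box's -x end (towards the tray), 75 mm from its origin.
- vial_box_1_far (a point): Middle of the lower edge of that box's +x end (away from the tray), 75 mm from its origin.
- vial_box_2: Vial box, the same in every way as vial_box_1 but for its place and what is in it; origin and axes likewise. Pinched across one end, such a box tends to keep its angle in the fingers, so a straight lift can bring an empty one up level: tip it by turning the hand about the lower edge of the other end.
- vial_box_2_near (a point): Middle of the lower edge of that box's -x end (towards the tray), 75 mm from its origin.
- vial_box_2_far (a point): Middle of the lower edge of that box's +x end (away from the tray), 75 mm from its origin.
- vial_box_3: Vial box, the same in every way as vial_box_1 but for its place and what is in it; origin and axes likewise.
- vial_box_3_near (a point): Middle of the lower edge of that box's -x end (towards the tray), 75 mm from its origin.
- vial_box_3_far (a point): Middle of the lower edge of that box's +x end (away from the tray), 75 mm from its origin.
- table: The white bench top, its surface at height 0.
- vial_a: Bystander: standing glass vial 28 mm across, 61 mm high, white cap, between the boxes. Origin: centre of its underside.
- vial_b: Bystander: another such vial, between the boxes. Origin: centre of its underside.
- tip_box_a: Bystander: pipette tip box 122 x 84 x 80 mm, maroon base, clear lid. Origin: centre of its underside.
- jar_a: Bystander: glass jar 72 mm across, 100 mm high, black lid. Origin: centre of its underside.
- jar_b: Bystander: glass jar 60 mm across, 85 mm high, black lid. Origin: centre of its underside.
- beaker: Bystander: glass beaker 68 mm across, 85 mm high. Origin: centre of its underside.
- conical_tube: Bystander: standing centrifuge tube 29 mm across, 113 mm high, blue cap. Origin: centre of its underside.
There are look-alikes about, which are no part of the job. Leave any orange look-alike of the vial_box_3 alone.

How it is judged:
On the way:
1. one end of a vial box is lifted (at least 4 mm) while its other end stays down ((((height (world z) of vial_box_1_near above 0.004 m and height (world z) of vial_box_1_far below 0.003 m) or (height (world z) of vial_box_1_far above 0.004 m and height (world z) of vial_box_1_near below 0.003 m)) or ((height (world z) of vial_box_2_near above 0.004 m and height (world z) of vial_box_2_far below 0.003 m) or (height (world z) of vial_box_2_far above 0.004 m and height (world z) of vial_box_2_near below 0.003 m)) or ((height (world z) of vial_box_3_near above 0.004 m and height (world z) of vial_box_3_far below 0.003 m) or (height (world z) of vial_box_3_far above 0.004 m and height (world z) of vial_box_3_near below 0.003 m)))), for 0.2 s.
At the end, for the whole second after the job is handed in: Each full box (judged by the weight it rests with) lies flat and still on the tray's flat floor only, between the side rims, its near end within 8 mm of the near rim; each empty box lies flat and still on the bench, within 30 mm of where it started (((linear speed of vial_box_1 below 0.01 m/s and angle between vial_box_1's own z axis and vertical below 0.03 rad and x of vial_box_1_near in the frame of tray between -0.092 and -0.079 m and y of vial_box_1_near in the frame of tray between -0.17 and 0.17 m and y of vial_box_1_far in the frame of tray between -0.17 and 0.17 m and x of vial_box_1_far in the frame of tray below 0.073 m and contact force between vial_box_1 and tray above 3 N and contact force between vial_box_1 and table below 0.5 N) or (linear speed of vial_box_1 below 0.01 m/s and angle between vial_box_1's own z axis and vertical below 0.03 rad and distance of vial_box_1 from where it was at the start of the episode below 0.03 m and contact force between vial_box_1 and table between 0.8 and 2.6 N)) and ((linear speed of vial_box_2 below 0.01 m/s and angle between vial_box_2's own z axis and vertical below 0.03 rad and x of vial_box_2_near in the frame of tray between -0.092 and -0.079 m and y of vial_box_2_near in the frame of tray between -0.17 and 0.17 m and y of vial_box_2_far in the frame of tray between -0.17 and 0.17 m and x of vial_box_2_far in the frame of tray below 0.073 m and contact force between vial_box_2 and tray above 3 N and contact force between vial_box_2 and table below 0.5 N) or (linear speed of vial_box_2 below 0.01 m/s and angle between vial_box_2's own z axis and vertical below 0.03 rad and distance of vial_box_2 from where it was at the start of the episode below 0.03 m and contact force between vial_box_2 and table between 0.8 and 2.6 N)) and ((linear speed of vial_box_3 below 0.01 m/s and angle between vial_box_3's own z axis and vertical below 0.03 rad and x of vial_box_3_near in the frame of tray between -0.092 and -0.079 m and y of vial_box_3_near in the frame of tray between -0.17 and 0.17 m and y of vial_box_3_far in the frame of tray between -0.17 and 0.17 m and x of vial_box_3_far in the frame of tray below 0.073 m and contact force between vial_box_3 and tray above 3 N and contact force between vial_box_3 and table below 0.5 N) or (linear speed of vial_box_3 below 0.01 m/s and angle between vial_box_3's own z axis and vertical below 0.03 rad and distance of vial_box_3 from where it was at the start of the episode below 0.03 m and contact force between vial_box_3 and table between 0.8 and 2.6 N))); the robot touches nothing.
It fails at once if a vial box is lifted clear: both its ends more than 8 mm up (height (world z) of each of vial_box_1_near, vial_box_1_far above 0.008 m or height (world z) of each of vial_box_2_near, vial_box_2_far above 0.008 m or height (world z) of each of vial_box_3_near, vial_box_3_far above 0.008 m).
It fails at once if a vial box is tipped more than about 12 degrees (angle between any of vial_box_1, vial_box_2, vial_box_3's own z axis and vertical above 0.21 rad).
It fails at once if a vial box is banged down, pressed on or rammed with more than 25 N (contact force between any of vial_box_1, vial_box_2, vial_box_3 and table above 25 N or contact force between any of vial_box_1, vial_box_2, vial_box_3 and tray above 25 N).
It fails at once if a bystander is shifted more than 20 mm or knocked over (distance of any of vial_a, vial_b, tip_box_a, jar_a, jar_b, beaker, conical_tube from where it was at the start of the episode above 0.02 m or angle between any of vial_a, vial_b, tip_box_a, jar_a, jar_b, beaker, conical_tube's own z axis and vertical above 0.35 rad).
It also fails if it takes over 66 s, if anything falls off the work surface, if the arm or the gripper's body presses on something with over 40 N, if the wrist force passes 120 N, or if a joint passes its speed limit or range.

ROBOT

A 7-joint arm with a two-finger parallel gripper is mounted at the origin on the work surface. World frame = base frame: x ahead of the robot, y to its left, z up, the work surface at z = 0. Lengths are in m, angles in rad, forces in N, time in s.
With the tool pointing down it reaches from about 0.425 to 1.025 m from the base axis. Payload 3.6 kg.
Tool frame: the origin (TCP) lies where the fingers leave the gripper's body, on its centre line; the fingertips stand 73 mm ahead of it and the grasp point (between the pads) lies 54 mm ahead of it; z points along the fingers, y is the direction in which the jaws open and shut (so a half turn about z gives the same grasp; the last joint's range is limited). The gripper opens to 85 mm and grips with 20 to 120 N. Pads are 22 mm wide; open, the fingers measure 114 mm over their backs; the gripper's body (76 mm by 85 mm) begins 54 mm behind the grasp point. The pads swing forward as they close: fully open they stand 13 mm farther back than shut.
Start: joints at [1.091, 0.591, 0.048, 1.609, -0.033, 0.943, -0.034], TCP at [0.273, -0.672, 0.304] pointing down, gripper open.
Joint ranges: [-2.69, 2.69], [-0.47, 2.24], [-1.27, 1.36], [0.19, 2.51], [-1.53, 4.68], [0.08, 2.07], [-3.09, 3.09]. Speed limits (rad/s): [2.57, 2.57, 3.14, 3.14, 3.14, 3.14, 3.14].

INTERFACE

Orientations are given as a 3x3 rotation matrix whose columns are the frame's x, y, z axes.
In Python, from rig import robot gives the robot as it stands.
- The arm moves only by the tool play_rows, never from a script. Its argument "plan" is text: rows parted by semicolons, each of 4 numbers parted by spaces: the shift along the tool's x, y, z in mm, then the turn about the tool's z in degrees. A call has 1 to 10 rows; each row is the pose to reach, as a shift and turn from the pose measured when the call began, along the tool's axes at that moment; what a row does not reach only later rows make up. A row lasts 1/10 s, in which the tool goes at most 50 mm and 8.59 degrees, less where a joint would pass 70% of its speed; a pose out of reach is approached as far as the arm can. A call with a gripper value outside its range is refused whole. "grip" is the closure, from -1 (fully open) to 1 (shut), set as the call begins (left out, the last holds). The fingers move at their own pace and stop on an object; "grip_force" is the grip in N (left out, the last holds). Time passes only in rows, so rows that repeat a pose let the fingers close. It gives the time, the measured TCP pose, the force and the opening at its end, in the units of the state.
- robot.get_obs(): the state, without advancing time (a new reading comes with each control period).
- robot.capture(name): name is "scene" or "top" or "wrist"; returns a dict with "img" (480x640x3 uint8, blue, green, red), "range_z" (480x640 float32, m along the optical axis (not along the pixel's ray), 0 where there is no reading), "fov_y" (degrees; the focal length in pixels is half the picture's height over the tangent of half this angle, whatever the lens; pixels are square), "cx", "cy" (the principal point, pixels), "D" ([k1, k2, p1, p2, k3] as OpenCV has them; the pictures are not rectified), "extrinsics" (4x4, takes a point from camera to world coordinates); the wrist camera has in their place "hand_eye" (4x4, takes a point from camera to tool coordinates, whose origin is the TCP and whose axes are the flange's). Camera axes: x right, y down, z forward; pixel columns grow to the right and rows downward; lengths in m; the calibration is good to about 2 mm. A picture is of the moment at which its call begins: read the wrist's pose just before it.
- robot.close_job(): hands the job in, once; it reports no verdict.
The state is a dict: "time": time; "qpos": joint angles; "qd": joint speeds; "effort": joint torques, N m; "eef_pos": TCP position; "orientation": TCP orientation; "force": force on the tool from outside, world axes, zero at the start; "wrist_torque": the same for the moment, N m; "width": finger opening in m.
Only numpy, scipy, OpenCV 4.12 (cv2) and the standard library are available. Lean on these libraries where they do the work, as an engineer would, in place of code of your own. Each camera call takes 0.05 s, during which the arm holds its last target.

## Working session

There is one attempt and no reset: what is moved stays moved. The work goes in short steps, Python scripts to look and compute and a tool call to move; the robot and the scene stay as the last step left them, time stands still between calls to the robot, and variables do not carry over. Pictures are saved under pics/ and viewed, and the job is handed in when it is done.

Besides the shell and the picture viewer there is one more tool, called after "Request:" in YAML: its name, and indented under it one key for each argument. play_rows: Moves the arm, as the interface text tells. Its arguments: {"type":"object","properties":{"plan":{"type":"string"},"grip":{"type":"number"},"grip_force":{"type":"number"}},"required":["plan"]}

```bash
ls; mkdir -p pics; cat > h.py <<'E'
import numpy as np, cv2, pickle
from rig import robot
def cap(n,tag):
    o=robot.get_obs(); c=robot.capture(n)
    pickle.dump((o,c),open(f'{tag}.pkl','wb'))
    cv2.imwrite(f'pics/{tag}.png',c['img'])
    return o,c
def T(o,c):
    if 'extrinsics' in c: return np.array(c['extrinsics'])
    M=np.eye(4);M[:3,:3]=np.array(o['orientation']).reshape(3,3);M[:3,3]=o['eef_pos'];return M@np.array(c['hand_eye'])
def K(c):
    f=240/np.tan(np.radians(c['fov_y'])/2);return np.array([[f,0,c['cx']],[0,f,c['cy']],[0,0,1.]])
def cloud(o,c):
    v,u=np.mgrid[0:480,0:640]
    p=cv2.undistortPoints(np.stack([u,v],-1).reshape(-1,1,2).astype(float),K(c),np.array(c['D'])).reshape(480,640,2)
    z=c['range_z'];P=np.dstack([p[...,0]*z,p[...,1]*z,z])
    t=T(o,c);W=P@t[:3,:3].T+t[:3,3];W[z<=0]=np.nan;return W
def st():
    o=robot.get_obs();print('t',round(o['time'],2),'pos',np.round(o['eef_pos'],4),'F',np.round(o['force'],2),'M',np.round(o['wrist_torque'],2),'w',round(o['width'],4));print(np.round(o['orientation'],3));return o
E
python3 - <<'E'
from h import *
o=st()
for n in('scene','top','wrist'):
    o,c=cap(n,n+'0');print(n,c['fov_y'],c['D'],T(o,c).round(3).tolist())
E
```

```text
pics
t 0.0 pos [ 0.2726 -0.6711  0.3027] F [-0.21  0.37 -0.56] M [-0.03  0.03  0.01] w 0.0854
[[ 0.926  0.376 -0.001]
 [ 0.376 -0.926  0.002]
 [-0.    -0.002 -1.   ]]
scene 48.82336049424181 [-0.09298635  0.          0.          0.          0.        ] [[-0.65, 0.617, -0.442, 1.109], [0.76, 0.53, -0.377, 0.424], [0.001, -0.581, -0.814, 1.033], [0.0, 0.0, 0.0, 1.0]]
top 50.408947585095234 [-0.07313139  0.          0.          0.          0.        ] [[0.01, -0.988, 0.153, 0.395], [-1.0, -0.01, -0.002, -0.021], [0.004, -0.153, -0.988, 1.274], [0.0, 0.0, 0.0, 1.0]]
wrist 68.29453239119186 [-0.07234421  0.          0.          0.          0.        ] [[0.376, -0.885, -0.275, 0.343], [-0.927, -0.36, -0.108, -0.643], [-0.003, 0.296, -0.955, 0.372], [0.0, 0.0, 0.0, 1.0]]
```

View pics/top0.png

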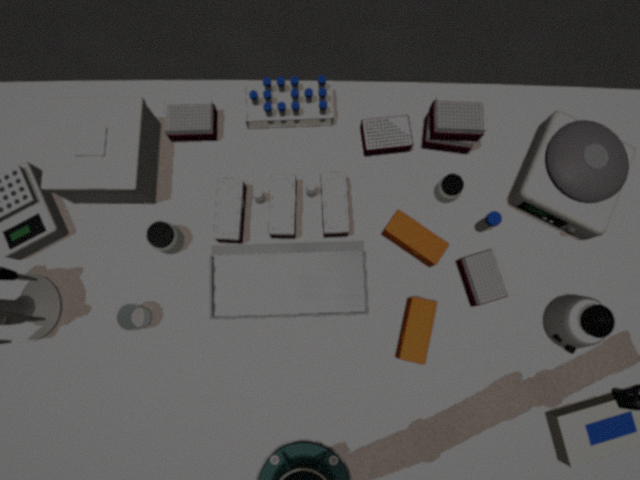

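View pics/scene0.png

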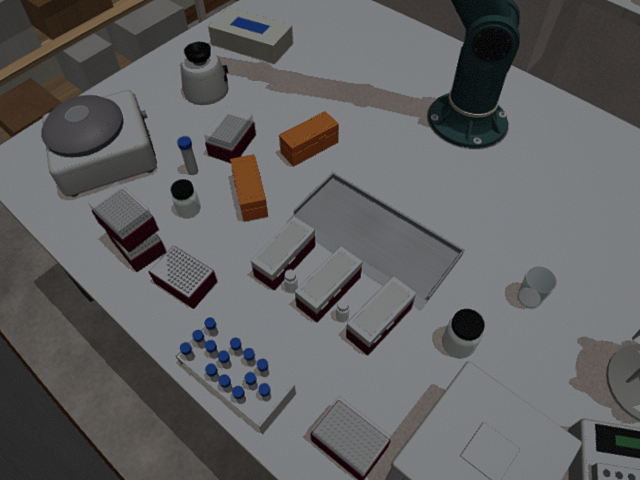

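The top view shows the three white-lidded boxes at about (230,209), (283,205) and (335,203), just above the tray (210–368, 243–318). The vials are at (262,196) and (311,190), and the orange decoys are at (416,238) and (416,330).

```bash
cat > loc.py <<'E'
from h import *
import sys
def boxes(W,zl=.066,zh=.082,show=True):
    m=((W[...,2]>zl)&(W[...,2]<zh)).astype(np.uint8)
    n,l,s,c=cv2.connectedComponentsWithStats(m,connectivity=4);out=[]
    for i in range(1,n):
        if s[i,4]<60: continue
        P=W[l==i]; r=cv2.minAreaRect((P[:,:2]*1000).astype(np.float32))
        print('px',c[i].round(),'n',s[i,4],'ctr',np.round(r[0],1),'size',np.round(r[1],1),'ang',round(r[2],2),'z',P[:,2].mean().round(4))
E
python3 - <<'E'
from loc import *
for n in('top0','scene0'):
    o,c=pickle.load(open(n+'.pkl','rb'));W=cloud(o,c);print(n);boxes(W)
    if n=='top0':
        for u,v in [(262,196),(311,190),(290,280),(150,280),(290,246),(213,280),(366,280),(290,317),(162,236)]:print((u,v),W[v,u].round(4))
        im=c['img'][150:340,180:400];cv2.imwrite('pics/topz.png',cv2.convertScaleAbs(cv2.resize(im,(770,665)[:2] if 0 else (660,570),interpolation=cv2.INTER_CUBIC),alpha=1.6))
E
```

```text
top0
px [175. 111.] n 278 ctr [905.8 322.7] size [69.5 72.2] ang 3.93 z 0.0798
px [203. 103.] n 66 ctr [930.2 265.7] size [41.1 19.6] ang 89.23 z 0.08
px [193. 121.] n 578 ctr [895.3 297.1] size [ 76.4 119.6] ang 5.55 z 0.0786
px [150. 141.] n 134 ctr [832.4 389.2] size [150.3   4.6] ang 0.4 z 0.0744
px [459. 142.] n 81 ctr [ 838.8 -371.1] size [85.9  6.6] ang 84.91 z 0.0736
px [ 27. 220.] n 2175 ctr [659.6 716.5] size [200.7 151.6] ang 29.13 z 0.0769
px [548. 213.] n 326 ctr [ 663.6 -594.6] size [234.9  73.3] ang 43.85 z 0.0742
px [119. 193.] n 189 ctr [695.5 479.9] size [ 62.1 211.3] ang 17.95 z 0.0735
px [335. 203.] n 1554 ctr [682.1 -68.6] size [150.3  62.4] ang 3.54 z 0.0732
px [282. 204.] n 1561 ctr [677.3  59.2] size [ 62.5 150.6] ang 89.6 z 0.0733
px [228. 209.] n 1579 ctr [664.5 189.9] size [ 63.5 150.4] ang 87.48 z 0.0733
px [416. 237.] n 1600 ctr [ 599.8 -265.8] size [150.6  64.1] ang 55.31 z 0.0732
px [170. 240.] n 162 ctr [587.1 330.9] size [42.2 71.3] ang 60.36 z 0.0742
px [487. 277.] n 1084 ctr [ 505.9 -432.1] size [117.5  81.1] ang 17.63 z 0.0792
px [418. 330.] n 1685
[... 1480 characters left out ...]
99 z 0.0723
px [141. 244.] n 176 ctr [ 893.9 -307. ] size [37.2 88.8] ang 57.16 z 0.0739
px [328. 277.] n 1855 ctr [678.4  60. ] size [ 64.3 151.6] ang 89.35 z 0.0722
px [544. 274.] n 156 ctr [384.8 408.2] size [32.1 63. ] ang 6.21 z 0.0742
px [534. 290.] n 108 ctr [423.8 408.5] size [28.3 63.2] ang 0.17 z 0.0743
px [381. 309.] n 2061 ctr [664.5 190. ] size [ 62.8 152.1] ang 88.02 z 0.0729
px [461. 337.] n 275 ctr [608.7 346.7] size [47.  69.2] ang 7.69 z 0.0738
px [350. 435.] n 2747 ctr [900.1 299.8] size [ 81.2 118.7] ang 1.46 z 0.0794
px [607. 446.] n 2688 ctr [630.3 680.4] size [110.9 113.6] ang 29.01 z 0.0767
px [ 20. 453.] n 146 ctr [1318.5 -121.7] size [138.7   3.1] ang 89.75 z 0.0739
```

View pics/topz.png

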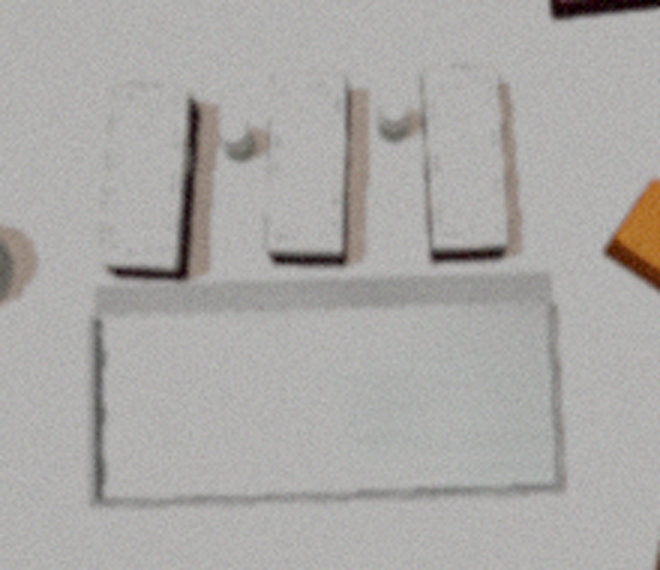

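```bash
python3 - <<'E'
from loc import *
for n in('top0','scene0'):
    o,c=pickle.load(open(n+'.pkl','rb'));W=cloud(o,c);print(n)
    X,Y,Z=W[...,0],W[...,1],W[...,2]
    r=(X>.38)&(X<.6)&(Y>-.18)&(Y<.28)&(Z>.011)&(Z<.025)
    near=r&(X<.43)&(Y>-.12)&(Y<.21);L=r&(X>.44)&(X<.55)&(Y>.2);R=r&(X>.44)&(X<.55)&(Y<-.1)
    for k,m in(('near',near),('L',L),('R',R)):
        P=W[m]; 
        if len(P)<5: print(k,len(P));continue
        q=cv2.minAreaRect((P[:,:2]*1000).astype(np.float32));f=cv2.fitLine((P[:,:2]*1000).astype(np.float32),cv2.DIST_HUBER,0,.01,.01).ravel();print(k,len(P),f[2:].round(1),'dir deg',np.degrees(np.arctan2(f[1],f[0])).round(2),q)
    fl=(X>.44)&(X<.54)&(Y>-.1)&(Y<.2);print('floor z',np.nanmedian(Z[fl]))
    v=(X>.66)&(X<.76)&(Z>.03)&(Z<.066)
    for lo,hi in((.09,.155),(-.033,.025)):
        P=W[v&(Y>lo)&(Y<hi)];print('vial',len(P),np.median(P,0).round(4),P.min(0).round(4),P.max(0).round(4))
fs=[robot.get_obs()['force'] for _ in range(4)];print(np.round(fs,2))
E
```

```text
top0
near 244 [411.1  56.7] dir deg -87.65 ((419.753662109375, 44.41731262207031), (21.14295196533203, 326.3275146484375), 2.538569450378418)
L 98 [497.9 234.5] dir deg 4.65 ((495.0613708496094, 235.19700622558594), (109.10980224609375, 7.633444786071777), 3.9045515060424805)
R 94 [ 493.3 -146.3] dir deg 2.66 ((494.3703918457031, -124.70088958740234), (110.67056274414062, 48.92471694946289), 2.3104748725891113)
floor z 0.00428014490857076
vial 112 [0.701  0.1186 0.0606] [0.6912 0.107  0.0304] [0.7162 0.1322 0.0659]
vial 111 [ 0.7197 -0.011   0.0603] [ 0.7097 -0.0234  0.0301] [0.7354 0.0041 0.0652]
scene0
near 442 [411.4  51.9] dir deg -87.57 ((410.94598388671875, 45.06269073486328), (9.889082908630371, 329.90460205078125), 2.5805890560150146)
L 105 [496.3 234.1] dir deg 2.81 ((495.00384521484375, 233.8280487060547), (108.750732421875, 5.6108293533325195), 1.9890499114990234)
R 108 [ 497.4 -144.5] dir deg 2.09 ((494.3873291015625, -145.03741455078125), (109.1178207397461, 8.370296478271484), 3.0190043449401855)
floor z 0.003351536817790546
vial 328 [0.7078 0.1136 0.0536] [0.6604 0.09   0.0304] [0.7469 0.1343 0.066 ]
vial 217 [ 0.7309 -0.007   0.0543] [ 0.7136 -0.033   0.0304] [0.7575 0.0051 0.0658]
[[-0.53 -0.5   0.61]
 [-0.53 -0.5   0.61]
 [-0.53 -0.5   0.61]
 [-0.53 -0.5   0.61]]
```

```bash
python3 - <<'E'
from loc import *
for n in('top0','scene0'):
    o,c=pickle.load(open(n+'.pkl','rb'));W=cloud(o,c);print(n)
    X,Y,Z=W[...,0],W[...,1],W[...,2]
    d=np.array([.36,.6])/.7;dx=X-.273;dy=Y+.671
    s=dx*d[0]+dy*d[1];t=abs(dx*d[1]-dy*d[0])
    for a in np.arange(0.05,.75,.1):
        m=(s>a-.06)&(s<a+.06)&(t<.13)&(Z<.28);print(round(a,2),np.nanmax(Z[m]).round(3))
    m=(X>.35)&(X<.5)&(Y<-.5)&(Y>-.7);print(np.nanmax(Z[m]))
R=np.array(o['orientation']).reshape(3,3)
def tgt(p,yaw):
    print('shift mm',(R.T@(np.array(p)-o['eef_pos'])*1000).round(1),'turn',np.degrees(np.arctan2(R[1,0],R[0,0]))-yaw)
tgt([.6326,-.0713,.200],3.7)
tgt([.6326,-.0713,.104],3.7)
E
```

```text
top0
0.05 0.279
0.15 0.154
0.25 0.09
0.35 0.088
0.45 0.083
0.55 0.081
0.65 0.08
0.1553656694097112
scene0
0.05 0.251
0.15 0.154
0.25 0.086
0.35 0.088
0.45 0.083
0.55 0.079
0.65 0.078
0.1540891670401794
shift mm [ 559.3 -419.9  103.6] turn 18.40794285738133
shift mm [ 559.3 -419.7  199.6] turn 18.40794285738133
```

Request:
play_rows:
  plan: "20 -15 0 0;52 -39 0 2;88 -66 0 5;124 -93 0 8;160 -120 0 10;196 -147 0 12;232 -174 0 14;268 -201 0 16;304 -228 0 18;340 -255 0 18"
  grip: -1

```text
time: 1.15
eef_pos: [0.4922, -0.3053, 0.3033]
orientation: [[0.997, 0.071, -0.001], [0.071, -0.997, 0.002], [-0.001, -0.002, -1.0]]
force: [1.0, 0.3, -0.9]
width: 0.0858
```

```bash
cat >> h.py <<'E'
def tgt(p,yaw):
    o=st();R=np.array(o['orientation']).reshape(3,3)
    print('shift mm',(R.T@(np.array(p)-o['eef_pos'])*1000).round(1),'turn',(np.degrees(np.arctan2(R[1,0],R[0,0]))-yaw).round(2))
E
python3 - <<'E'
from h import *
tgt([.6326,-.0713,.16],3.7)
E
```

```text
t 1.15 pos [ 0.4922 -0.3053  0.3033] F [ 0.96  0.25 -0.92] M [-0.03 -0.02  0.05] w 0.0858
[[ 0.997  0.071 -0.001]
 [ 0.071 -0.997  0.002]
 [-0.001 -0.002 -1.   ]]
shift mm [ 156.7 -223.2  143.5] turn 0.37
```

Request:
play_rows:
  plan: "24 -34 0 0;48 -68 10 0;72 -102 30 0;96 -136 50 0;118 -168 70 0;138 -196 90 0;152 -216 110 0;156 -223 130 0;157 -223 143 0;157 -223 143 0"

```text
time: 2.15
eef_pos: [0.6314, -0.0718, 0.1585]
orientation: [[0.997, 0.071, -0.006], [0.071, -0.997, 0.001], [-0.005, -0.002, -1.0]]
force: [0.3, -0.1, -0.2]
width: 0.0855
```

```bash
python3 - <<'E'
from h import *
tgt([.6326,-.0713,.104],3.7)
cap('wrist','w1')
E
```

```text
t 2.15 pos [ 0.6314 -0.0718  0.1585] F [ 0.34 -0.09 -0.15] M [-0.03 -0.02 -0.  ] w 0.0855
[[ 0.997  0.071 -0.006]
 [ 0.071 -0.997  0.001]
 [-0.005 -0.002 -1.   ]]
shift mm [ 1.5 -0.3 54.5] turn 0.37
```

View pics/w1.png

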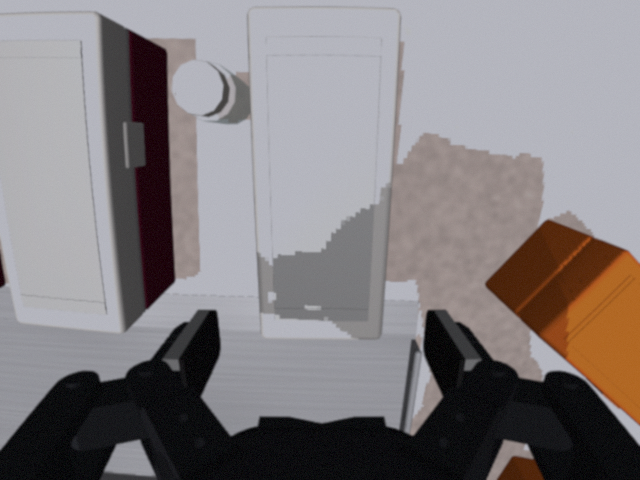

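The wrist view shows box C (250–400 × 10–338) centred between the fingers (219 and 425), with the vial clear at (205,90). I'll go down and grip.

Request:
play_rows:
  plan: "1 0 15 0;1 0 30 0;1 0 42 0;1 0 50 0;1 0 54 0;1 0 54 0;1 0 54 0"

```text
time: 2.9
eef_pos: [0.633, -0.0725, 0.1059]
orientation: [[0.998, 0.07, -0.003], [0.07, -0.998, 0.001], [-0.003, -0.001, -1.0]]
force: [-0.3, -0.7, 0.1]
width: 0.0859
```

```bash
cat > f.py <<'E'
from h import *
F=[]
for i in range(6):
    robot.capture('wrist');o=robot.get_obs();F.append(np.r_[o['force'],o['wrist_torque']])
print('mean',np.mean(F,0).round(2),'sd',np.std(F,0).round(2))
st()
E
python3 f.py
```

```text
mean [ 0.05  0.12  0.15  0.   -0.   -0.02] sd [0.17 0.28 0.66 0.04 0.03 0.04]
t 3.2 pos [ 0.6329 -0.0725  0.1061] F [-0.03  0.25  0.68] M [ 0.03 -0.01 -0.06] w 0.0857
[[ 0.998  0.07  -0.003]
 [ 0.07  -0.998  0.001]
 [-0.003 -0.001 -1.   ]]
```

Request:
play_rows:
  plan: "0 0 0 0;0 0 0 0;0 0 0 0;0 0 0 0;0 0 0 0;0 0 0 0;0 0 0 0;0 0 0 0"
  grip: 1
  grip_force: 20

```text
time: 4.0
eef_pos: [0.633, -0.0723, 0.1065]
orientation: [[0.998, 0.07, -0.003], [0.07, -0.998, 0.001], [-0.003, -0.001, -1.0]]
force: [-0.9, 1.5, 5.1]
width: 0.0617
```

```bash
python3 f.py
```

```text
mean [-1.18  1.4   4.9   0.26  0.25 -0.02] sd [0.6  0.34 0.54 0.02 0.04 0.02]
t 4.3 pos [ 0.633  -0.0723  0.1065] F [-1.06  1.2   4.8 ] M [ 0.28  0.26 -0.03] w 0.0617
[[ 0.998  0.07  -0.003]
 [ 0.07  -0.998  0.001]
 [-0.003 -0.001 -1.   ]]
```

Request:
play_rows:
  plan: "0 0 -1 0;0 0 -2 0;0 0 -3 0;0 0 -4 0;0 0 -5 0;0 0 -6 0;0 0 -6 0;0 0 -6 0;0 0 -6 0"

```text
time: 5.2
eef_pos: [0.633, -0.0723, 0.1125]
orientation: [[0.998, 0.07, -0.003], [0.07, -0.998, 0.001], [-0.003, -0.001, -1.0]]
force: [0.0, -0.6, -4.3]
width: 0.0619
```

```bash
python3 f.py;python3 - <<'E'
from loc import *
o,c=cap('top','top1');W=cloud(o,c)
cap('scene','scene1')
W0=cloud(*pickle.load(open('top0.pkl','rb')))
# plane fit on lids: height near / far ends
for n,(x,y) in dict(A=(.6645,.19),B=(.6775,.0595),C=(.6825,-.068)).items():
  for t,w in(('0',W0),('1',W)):
    m=(abs(w[...,0]-x)<.072)&(abs(w[...,1]-y)<.027)&(w[...,2]>.06)&(w[...,2]<.095)
    P=w[m]
    if n=='C': P=P[P[:,0]>x+.0]
    A=np.c_[P[:,0]-x,P[:,1]-y,np.ones(len(P))];s=np.linalg.lstsq(A,P[:,2],rcond=None)[0]
    print(n,t,len(P),'z@near',(s[2]-.075*s[0]).round(4),'z@far',(s[2]+.075*s[0]).round(4))
E
```

```text
mean [-0.07  0.17 -4.72 -0.02  0.22 -0.  ] sd [0.27 0.35 0.29 0.04 0.03 0.02]
t 5.5 pos [ 0.633  -0.0723  0.1124] F [ 0.   -0.52 -4.48] M [ 0.02  0.26 -0.01] w 0.062
[[ 0.998  0.07  -0.003]
 [ 0.07  -0.998  0.001]
 [-0.003 -0.001 -1.   ]]
A 0 1301 z@near 0.0734 z@far 0.0737
A 1 1292 z@near 0.0735 z@far 0.0736
B 0 1293 z@near 0.0735 z@far 0.0735
B 1 1295 z@near 0.0735 z@far 0.0733
C 0 625 z@near 0.0743 z@far 0.0731
C 1 1 z@near 0.079 z@far 0.0797
```

```bash
cat > lid.py <<'E'
from loc import *
def lid(tag,x,y,yaw,base='scene0'):
  for t in(base,tag):
    w=cloud(*pickle.load(open(t+'.pkl','rb')))
    a=np.radians(yaw);dx=w[...,0]-x;dy=w[...,1]-y;u=dx*np.cos(a)+dy*np.sin(a);v=-dx*np.sin(a)+dy*np.cos(a)
    for lo,hi in((-.07,-.04),(0,.03),(.03,.05),(.05,.07)):
        m=(u>lo)&(u<hi)&(abs(v)<.026)&(w[...,2]>.06)&(w[...,2]<.09);print(t,lo,m.sum(),np.median(w[...,2][m]).round(4),end=' | ')
    print()
E
python3 -c "
from lid import *
lid('scene1',.683,-.068,3.7)"
```

```text
scene0 -0.07 255 0.0725 | scene0 0 278 0.0728 | scene0 0.03 192 0.0725 | scene0 0.05 194 0.0722 | 
scene1 -0.07 123 0.0786 | scene1 0 283 0.0781 | scene1 0.03 190 0.078 | scene1 0.05 198 0.0781 |
```

View pics/scene1.png

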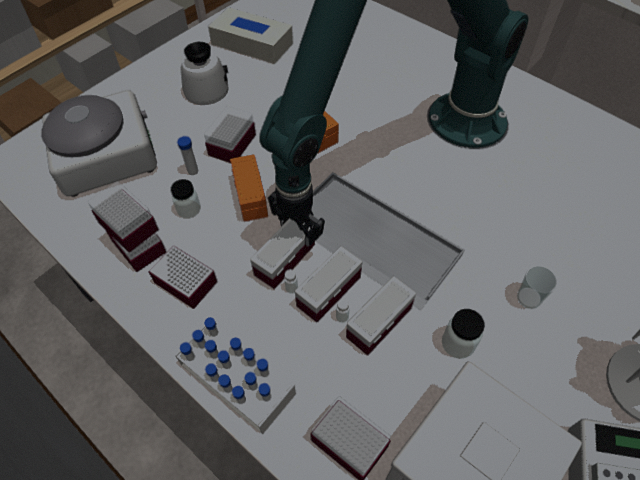

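The scene view shows the gripper on box C, and its lid reads about 5.7 mm higher along its whole length, so the box came up level. The 4.7 N reading means box C is full. I'll set it down and use a looser grip so that it pivots.

Request:
play_rows:
  plan: "0 0 1 0;0 0 2 0;0 0 3 0;0 0 4 0;0 0 4.6 0;0 0 5.2 0;0 0 5.6 0;0 0 5.6 0;0 0 5.6 0"

```text
time: 6.5
eef_pos: [0.633, -0.0723, 0.1069]
orientation: [[0.998, 0.07, -0.003], [0.07, -0.998, 0.001], [-0.002, -0.001, -1.0]]
force: [-0.1, 0.4, -4.0]
width: 0.0615
```

```bash
python3 f.py
```

```text
mean [ 0.03  0.01 -4.48 -0.01  0.22  0.  ] sd [0.39 0.53 0.36 0.02 0.04 0.01]
t 6.8 pos [ 0.633  -0.0723  0.1069] F [-0.57 -0.36 -5.08] M [0.   0.26 0.02] w 0.0617
[[ 0.998  0.07  -0.003]
 [ 0.07  -0.998  0.001]
 [-0.002 -0.001 -1.   ]]
```

Request:
play_rows:
  plan: "0 0 0.2 0;0 0 0.4 0;0 0 0.6 0;0 0 0.6 0;0 0 0.6 0"

```text
time: 7.3
eef_pos: [0.6329, -0.0723, 0.1065]
orientation: [[0.998, 0.07, -0.003], [0.07, -0.998, 0.001], [-0.003, -0.001, -1.0]]
force: [-1.9, -0.1, -0.7]
width: 0.0619
```

Request:
play_rows:
  plan: "0 0 0 0;0 0 0 0;0 0 0 0;0 0 0 0;0 0 0 0"
  grip: -0.42

```text
time: 7.8
eef_pos: [0.6329, -0.0723, 0.1065]
orientation: [[0.998, 0.07, -0.003], [0.07, -0.998, 0.001], [-0.003, -0.001, -1.0]]
force: [-1.6, -0.3, -1.9]
width: 0.0617
```

```bash
python3 f.py
```

```text
mean [-1.57  0.11 -1.83  0.03  0.26  0.04] sd [0.46 0.37 0.4  0.03 0.03 0.03]
t 8.1 pos [ 0.6329 -0.0723  0.1065] F [-0.87 -0.2  -1.91] M [0.04 0.28 0.02] w 0.0614
[[ 0.998  0.07  -0.003]
 [ 0.07  -0.998  0.001]
 [-0.003 -0.001 -1.   ]]
```

Request:
play_rows:
  plan: "0 0 -1 0;0 0 -2 0;0 0 -3 0;0 0 -4 0;0 0 -5 0;0 0 -5.5 0;0 0 -5.5 0"

```text
time: 8.8
eef_pos: [0.633, -0.0723, 0.1121]
orientation: [[0.998, 0.07, -0.002], [0.07, -0.998, 0.001], [-0.002, -0.001, -1.0]]
force: [0.8, -0.6, -3.6]
width: 0.0617
```

```bash
python3 f.py; python3 -c "
from lid import *
cap('scene','scene2')
lid('scene2',.683,-.068,3.7)"
```

```text
mean [ 0.21  0.09 -4.61 -0.02  0.21 -0.  ] sd [0.22 0.32 0.31 0.03 0.04 0.05]
t 9.1 pos [ 0.6329 -0.0723  0.1119] F [ 0.09 -0.11 -4.76] M [0.01 0.28 0.01] w 0.0616
[[ 0.998  0.07  -0.003]
 [ 0.07  -0.998  0.001]
 [-0.003 -0.001 -1.   ]]
scene0 -0.07 255 0.0725 | scene0 0 278 0.0728 | scene0 0.03 192 0.0725 | scene0 0.05 194 0.0722 | 
scene2 -0.07 124 0.0781 | scene2 0 271 0.0781 | scene2 0.03 191 0.0776 | scene2 0.05 200 0.0778 |
```

Request:
play_rows:
  plan: "0 0 1 0;0 0 2 0;0 0 3 0;0 0 4 0;0 0 4.8 0;0 0 5.4 0;0 0 5.7 0;0 0 5.9 0;0 0 6 0;0 0 6 0"

```text
time: 10.15
eef_pos: [0.6327, -0.0723, 0.1065]
orientation: [[0.998, 0.07, -0.003], [0.07, -0.998, 0.001], [-0.003, -0.001, -1.0]]
force: [-3.4, -0.4, 3.0]
width: 0.0618
```

Request:
play_rows:
  plan: "0 0 0 0;0 0 0 0;0 0 0 0;0 0 -8 0;-10 0 -16 0;-20 0 -20 0;-27 0 -20 0;-27 0 -20 0"
  grip: -0.8

```text
time: 10.95
eef_pos: [0.6038, -0.0745, 0.1267]
orientation: [[0.998, 0.069, -0.005], [0.069, -0.998, 0.001], [-0.005, -0.001, -1.0]]
force: [-0.2, 0.3, -0.2]
width: 0.0762
```

```bash
python3 f.py; python3 -c "
from lid import *
cap('scene','scene3')
lid('scene3',.683,-.068,3.7)
boxes(cloud(*pickle.load(open('scene3.pkl','rb'))))" | grep -v 'n .. '|head -40; 
```

```text
mean [ 0.04 -0.07 -0.22  0.02 -0.   -0.  ] sd [0.64 0.57 0.36 0.03 0.02 0.01]
t 11.25 pos [ 0.6062 -0.0741  0.1264] F [ 1.09  0.3  -0.12] M [ 0.06 -0.02  0.01] w 0.0768
[[ 0.998  0.07  -0.003]
 [ 0.07  -0.998  0.001]
 [-0.003 -0.001 -1.   ]]
scene0 -0.07 255 0.0725 | scene0 0 278 0.0728 | scene0 0.03 192 0.0725 | scene0 0.05 194 0.0722 | 
scene3 -0.07 248 0.0725 | scene3 0 272 0.0725 | scene3 0.03 185 0.0726 | scene3 0.05 195 0.0721 | 
px [540.   4.] n 117 ctr [-595.4  -70.3] size [ 63.8 122.8] ang 44.49 z 0.073
px [251.  26.] n 1754 ctr [ 150.3 -719. ] size [129.5 248.9] ang 14.44 z 0.0717
px [607.  35.] n 318 ctr [-576.1  162.3] size [ 22.8 225.8] ang 0.27 z 0.0737
px [203.  80.] n 217 ctr [ 419.9 -632.1] size [ 60.4 120.5] ang 55.33 z 0.074
px [469. 112.] n 205 ctr [40.6 15.8] size [ 55.2 130.8] ang 19.35 z 0.0748
px [229. 127.] n 706 ctr [ 506.4 -429.9] size [122.   83.9] ang 16.73 z 0.0783
px [104. 169.] n 487 ctr [ 804.9 -561.9] size [ 30.7 249.7] ang 66.46 z 0.0742
px [247. 180.] n 1259 ctr [ 601.7 -263.9] size [154.   62.4] ang 55.54 z 0.0728
px [282. 246.] n 1656 ctr [683.8 -67.5] size [151.1  65. ] ang 4.26 z 0.0722
px [142. 244.] n 162 ctr [ 888.4 -303.2] size [18.2 81.6] ang 70.67 z 0.0737
px [328. 277.] n 1866 ctr [678.9  60.1] size [ 63.6 151. ] ang 89.74 z 0.0721
px [544. 274.] n 166 ctr [383.5 407.4] size [30.  61.7] ang 6.78 z 0.0736
px [534. 290.] n 108 ctr [421.6 407.9] size [63.7 28. ] ang 87.55 z 0.0742
px [381. 309.] n 2057 ctr [665.4 190.2] size [ 63.2 151.4] ang 87.85 z 0.0728
px [461. 337.] n 257 ctr [607.9 346.5] size [46.4 69.4] ang 7.91 z 0.0741
px [350. 435.] n 2751 ctr [900.1 299.6] size [ 81.5 119.2] ang 1.54 z 0.0793
px [607. 446.] n 2689 ctr [631.6 679.8] size [111.5 111.9] ang 28.33 z 0.0767
px [ 23. 457.] n 122 ctr [1318.6 -107.4] size [110.9   2.6] ang 89.85 z 0.0739
```

Request:
play_rows:
  plan: "0 0 0 0;0 0 0 0;0 0 0 0;0 0 0 0;0 0 -1 0;0 0 -2 0;0 0 -3 0;0 0 -4 0;0 0 -5 0;0 0 -5 0"
  grip: 1

```text
time: 12.3
eef_pos: [0.6058, -0.0741, 0.1313]
orientation: [[0.998, 0.07, -0.004], [0.07, -0.998, 0.001], [-0.004, -0.002, -1.0]]
force: [0.7, 0.5, -3.9]
width: 0.0612
```

```bash
python3 f.py; python3 -c "
from lid import *
cap('scene','scene4')
lid('scene4',.683,-.068,3.7)"
```

```text
mean [-0.1   0.43 -3.6   0.02  0.13 -0.01] sd [0.73 0.34 0.59 0.02 0.04 0.02]
t 12.6 pos [ 0.6058 -0.0741  0.1312] F [-1.12  1.1  -2.9 ] M [ 0.03  0.21 -0.02] w 0.0613
[[ 0.998  0.07  -0.004]
 [ 0.07  -0.998  0.001]
 [-0.004 -0.002 -1.   ]]
scene0 -0.07 255 0.0725 | scene0 0 278 0.0728 | scene0 0.03 192 0.0725 | scene0 0.05 194 0.0722 | 
scene4 -0.07 254 0.0768 | scene4 0 276 0.0748 | scene4 0.03 191 0.0733 | scene4 0.05 198 0.073 |
```

Box C pivots now: the near end is up about 4.9 mm, the far end is still down, and the force is 3.6 N. I'll drag it along the tray in this tilt.

Request:
play_rows:
  plan: "-5 0 0 0;-15 -1 0 0;-30 -2 0 0;-46 -3 0 0;-62 -4 0 0;-78 -5 0 0.5;-92 -6 0 1;-102 -7 0 1.5;-108 -7.5 0 1.5;-108 -7.5 0 1.5"

```text
time: 13.65
eef_pos: [0.4959, -0.0742, 0.1318]
orientation: [[0.999, 0.044, -0.006], [0.044, -0.999, 0.001], [-0.006, -0.002, -1.0]]
force: [-2.4, -0.0, 1.2]
width: 0.0612
```

```bash
python3 f.py; python3 -c "
from lid import *
o,c=cap('scene','scene5')
boxes(cloud(o,c))"|grep -E 'n 1[0-9]{3}|n 2[0-9]{3}'
```

```text
mean [-4.8  -0.17  3.27 -0.1   1.04 -0.01] sd [0.82 0.81 0.99 0.02 0.13 0.02]
t 13.95 pos [ 0.4959 -0.0743  0.1315] F [-5.63  0.55  4.6 ] M [-0.09  1.21 -0.  ] w 0.0613
[[ 0.999  0.044 -0.008]
 [ 0.044 -0.999  0.002]
 [-0.008 -0.002 -1.   ]]
px [250.  26.] n 1756 ctr [ 151.3 -718.7] size [128.9 248. ] ang 15.12 z 0.0718
px [247. 180.] n 1258 ctr [ 600.8 -264.9] size [155.3  62.4] ang 55.65 z 0.0727
px [315. 213.] n 1583 ctr [568.2 -72.7] size [ 80.4 162.7] ang 87.45 z 0.0755
px [328. 277.] n 1850 ctr [678.5  60.2] size [ 63.2 151.6] ang 89.81 z 0.0721
px [381. 309.] n 2057 ctr [664.5 190.3] size [ 62.9 151.3] ang 87.62 z 0.0729
px [351. 435.] n 2723 ctr [899.8 299.7] size [ 81.6 118.5] ang 1.47 z 0.0794
px [607. 446.] n 2687 ctr [630.9 680. ] size [112.2 111.9] ang 28.08 z 0.0767
```

View pics/scene5.png

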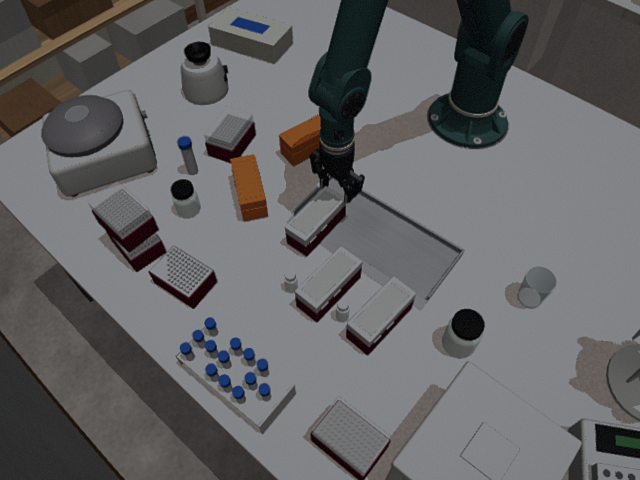

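```bash
python3 - <<'E'
from loc import *
o=robot.get_obs();print(np.round(o['qpos'],3),np.round(o['effort'],1))
from lid import lid
lid('scene5',.4959+.0015+.075,-.072,2.6,base='scene5')
o,c=pickle.load(open('scene5.pkl','rb'))
im=c['img'][130:290,220:420];cv2.imwrite('pics/s5z.png',cv2.convertScaleAbs(cv2.resize(im,(750,600),interpolation=cv2.INTER_CUBIC),alpha=1.8))
cap('wrist','w5')
E
```

```text
[ 0.027  0.604  0.043  2.217 -0.079  0.33  -1.39 ] [ -0.6 -42.7   0.8 -11.1  -0.1  -1.6   0. ]
scene5 -0.07 224 0.0774 | scene5 0 249 0.0757 | scene5 0.03 170 0.0753 | scene5 0.05 174 0.0749 | 
scene5 -0.07 224 0.0774 | scene5 0 249 0.0757 | scene5 0.03 170 0.0753 | scene5 0.05 174 0.0749 |
```

View pics/s5z.png

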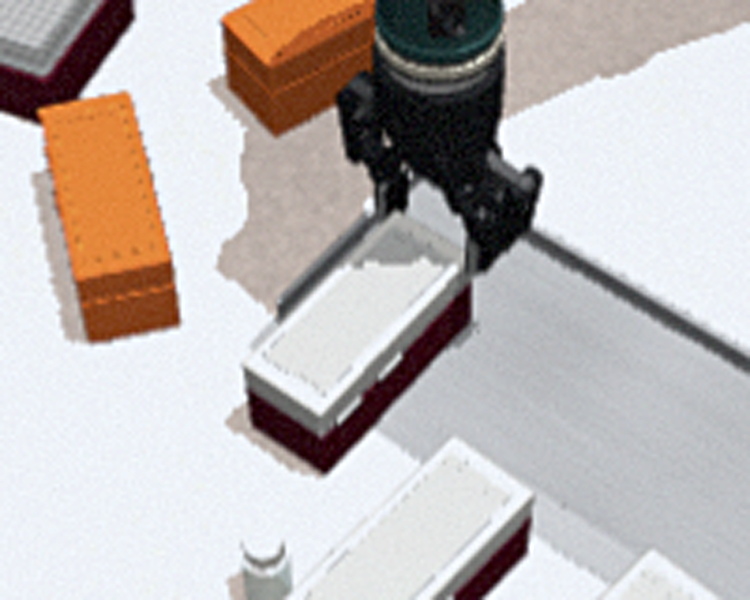

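View pics/w5.png

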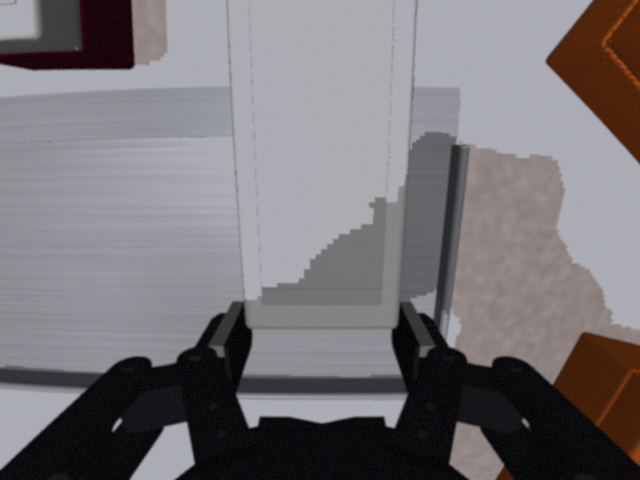

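The wrist view shows box C (230–415) between the fingers, with the near rim at row 385 and the side rim at column 455, clear of the box. I'll continue.

Request:
play_rows:
  plan: "-4 0 0 0;-12 -0.5 0 0;-22 -1 0 0;-32 -1.4 0 0;-42 -1.9 0.5 0;-50 -2.2 1 0;-56 -2.4 1 0;-60 -2.6 1 0;-60 -2.6 1 0;-60 -2.6 1 0"

```text
time: 15.05
eef_pos: [0.4345, -0.0743, 0.1309]
orientation: [[0.999, 0.044, -0.011], [0.044, -0.999, 0.002], [-0.011, -0.002, -1.0]]
force: [-1.5, 0.1, -1.3]
width: 0.0612
```

```bash
python3 f.py; python3 - <<'E'
from loc import *
o,c=cap('scene','scene6');print(np.round(o['qpos'],3))
W=cloud(o,c)
m=(W[...,2]>.069)&(W[...,2]<.082)&(W[...,0]>.42)&(W[...,0]<.65)&(W[...,1]>-.115)&(W[...,1]<-.03)
P=W[m];e=P[abs(P[:,1]+.072)<.02];print('far x',np.percentile(e[:,0],[99,100]), 'y ext far half',[np.percentile(P[P[:,0]>.5][:,1],q) for q in(1,99)])
for a in np.arange(.43,.6,.02):
    q=P[abs(P[:,0]-a)<.01];print(round(a,2),len(q),np.median(q[:,2]).round(4) if len(q) else '')
cap('wrist','w6')
E
```

```text
mean [-2.44 -0.11 -0.85 -0.08  0.52 -0.04] sd [0.58 0.37 0.32 0.04 0.05 0.03]
t 15.35 pos [ 0.4351 -0.0743  0.1309] F [-2.64 -0.12 -0.87] M [-0.05  0.56  0.01] w 0.0612
[[ 0.999  0.044 -0.01 ]
 [ 0.044 -0.999  0.002]
 [-0.01  -0.002 -1.   ]]
[ 0.043  0.571  0.032  2.345 -0.079  0.236 -1.38 ]
far x [0.58639866 0.58791549] y ext far half [np.float64(-0.09878876552495786), np.float64(-0.03657818016741566)]
0.43 38 0.0762
0.45 187 0.0766
0.47 182 0.0768
0.49 182 0.0765
0.51 180 0.0768
0.53 191 0.0763
0.55 185 0.0762
0.57 198 0.0761
0.59 95 0.0749
```

View pics/w6.png

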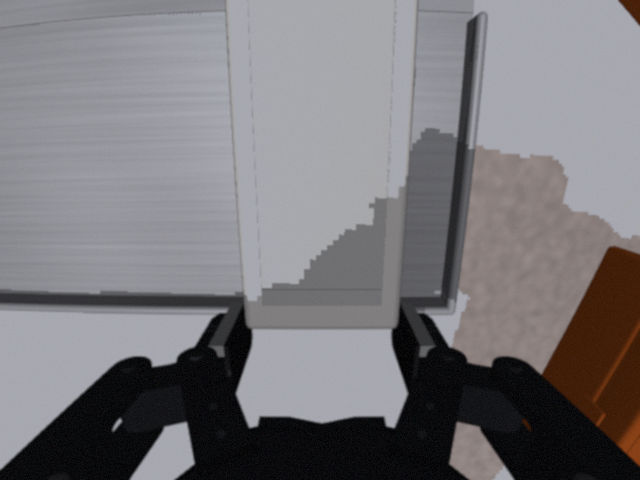

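Request:
play_rows:
  plan: "-2 -0.1 0 0;-5 -0.2 0 0;-8 -0.3 0 0;-11 -0.4 0 0;-13 -0.6 0 0;-14.5 -0.6 0 0;-14.5 -0.6 0 0;-14.5 -0.6 0 0"

```text
time: 16.25
eef_pos: [0.4204, -0.0743, 0.131]
orientation: [[0.999, 0.044, -0.01], [0.044, -0.999, 0.002], [-0.01, -0.002, -1.0]]
force: [-0.4, -0.2, -2.0]
width: 0.0612
```

```bash
python3 f.py; cat > fx.py <<'E'
from loc import *
import sys
tag=sys.argv[1];yc=float(sys.argv[2])
o,c=cap('scene',tag);print(np.round(o['qpos'],3))
W=cloud(o,c)
m=(W[...,2]>.069)&(W[...,2]<.082)&(W[...,0]>.42)&(W[...,0]<.62)&(abs(W[...,1]-yc)<.042)
P=W[m];e=P[abs(P[:,1]-yc)<.02];print('far x',np.percentile(e[:,0],[99,100]),'near',e[:,0].min())
for a in np.arange(.43,.6,.03):
    q=P[abs(P[:,0]-a)<.01];print(round(a,2),len(q),np.median(q[:,2]).round(4) if len(q) else '',end='|')
boxes(W)
E
python3 fx.py scene7 -.07 | grep -E '\||far|n 1[0-9]{3}|n 2'
```

```text
mean [-0.23  0.02 -2.07 -0.04  0.11 -0.01] sd [0.34 0.49 0.34 0.01 0.05 0.03]
t 16.55 pos [ 0.4204 -0.0743  0.131 ] F [ 0.01  0.35 -1.64] M [-0.04  0.14 -0.03] w 0.0615
[[ 0.999  0.044 -0.01 ]
 [ 0.044 -0.999  0.002]
 [-0.01  -0.002 -1.   ]]
far x [0.57143683 0.57450715] near 0.42191145816558284
0.43 169 0.0767|0.46 173 0.0769|0.49 180 0.0765|0.52 188 0.0763|0.55 197 0.0755|0.58 35 0.0736|px [540.   4.] n 122 ctr [-592.1  -70.6] size [ 65.3 122.9] ang 43.09 z 0.0735
px [250.  26.] n 1749 ctr [ 150.2 -717.7] size [133.8 248.3] ang 14.87 z 0.0717
px [203.  80.] n 207 ctr [ 417.1 -632. ] size [ 64.3 121. ] ang 59.46 z 0.0738
px [471. 112.] n 208 ctr [40.1 19.5] size [ 56.2 130. ] ang 24.88 z 0.0749
px [228. 116.] n 218 ctr [ 491.8 -441.7] size [86.3 67.2] ang 17.71 z 0.0799
px [308. 130.] n 1064 ctr [ 378.2 -264.1] size [ 70.3 153.4] ang 77.1 z 0.0729
px [247. 180.] n 1256 ctr [ 601.1 -264.3] size [155.4  62.4] ang 55.64 z 0.0727
px [336. 194.] n 1469 ctr [493.7 -76.4] size [ 87.6 161.9] ang 87.33 z 0.0758
px [328. 277.] n 1849 ctr [678.5  60.1] size [ 63.5 150.8] ang 89.64 z 0.0722
px [381. 309.] n 2054 ctr [664.4 190.2] size [ 62.9 151. ] ang 87.47 z 0.0728
px [461. 337.] n 261 ctr [607.5 346.6] size [46.2 69.2] ang 8.0 z 0.0739
px [350. 435.] n 2756 ctr [899.6 299.6] size [ 81.8 118.7] ang 1.61 z 0.0794
px [607. 446.] n 2679 ctr [631.3 680.1] size [112.4 114.9] ang 27.8 z 0.0767
```

Request:
play_rows:
  plan: "0 0 0.3 0;0 0 0.6 0;0 0 0.9 0;0 0 1.1 0;0 0 1.1 0"

```text
time: 17.1
eef_pos: [0.42, -0.0743, 0.1298]
orientation: [[0.999, 0.044, -0.011], [0.044, -0.999, 0.002], [-0.011, -0.002, -1.0]]
force: [-1.5, 0.7, -1.3]
width: 0.0609
```

Request:
play_rows:
  plan: "0 0 0 0;0 0 0 0;0 0 0 0;0 0 -10 0;0 0 -30 0;0 0 -60 0;0 0 -75 0;0 0 -75 0"
  grip: -1

```text
time: 17.9
eef_pos: [0.422, -0.0746, 0.2072]
orientation: [[0.999, 0.044, -0.005], [0.044, -0.999, 0.001], [-0.005, -0.002, -1.0]]
force: [0.5, -0.2, -0.4]
width: 0.0857
```

```bash
python3 fx.py scene8 -.07 | grep -E '\||far|n 1[0-9]{3}|n 2'; python3 - <<'E'
from h import *
cap('wrist','w8')
# B target: center (678,59.7) yaw -.4, grip 1.5mm outside near end
tgt([.678-.0765,.0602,.15],-.4)
E
```

```text
far x [0.57191353 0.5731749 ] near 0.42024203074919175
0.43 142 0.0754|0.46 173 0.0758|0.49 177 0.0757|0.52 183 0.0756|0.55 184 0.0756|0.58 29 0.073|px [540.   4.] n 123 ctr [-597.6  -69.4] size [ 64.9 132.9] ang 46.71 z 0.0735
px [250.  26.] n 1747 ctr [ 150.8 -718.1] size [129.4 247.8] ang 14.05 z 0.0717
px [203.  80.] n 215 ctr [ 418.  -631.5] size [ 61.7 121.5] ang 59.33 z 0.0736
px [470. 112.] n 217 ctr [40.3 14.1] size [ 58.6 132.1] ang 17.52 z 0.0756
px [226. 117.] n 230 ctr [ 494.1 -449.2] size [84.5 52.5] ang 15.94 z 0.0802
px [247. 180.] n 1257 ctr [ 600.9 -264.6] size [155.4  62.5] ang 55.71 z 0.0726
px [336. 195.] n 1406 ctr [496.9 -69.3] size [152.   64.7] ang 1.98 z 0.0751
px [328. 277.] n 1855 ctr [678.1  60.6] size [151.7  63.6] ang 0.05 z 0.0721
px [381. 309.] n 2064 ctr [664.3 190.6] size [ 62.7 152.3] ang 87.84 z 0.0729
px [461. 337.] n 270 ctr [608.  347.5] size [46.4 69.5] ang 10.71 z 0.0739
px [351. 435.] n 2737 ctr [900.1 299.8] size [ 81.8 118.5] ang 1.32 z 0.0794
px [607. 446.] n 2677 ctr [631.5 679.5] size [110.8 111.8] ang 28.09 z 0.0767
t 18.0 pos [ 0.4209 -0.0744  0.2053] F [-0.09 -0.92 -0.59] M [ 0.04 -0.02 -0.03] w 0.0853
[[ 0.999  0.044 -0.01 ]
 [ 0.044 -0.999  0.002]
 [-0.009 -0.002 -1.   ]]
shift mm [ 186.8 -126.5   53.8] turn 2.9
```

View pics/scene8.png

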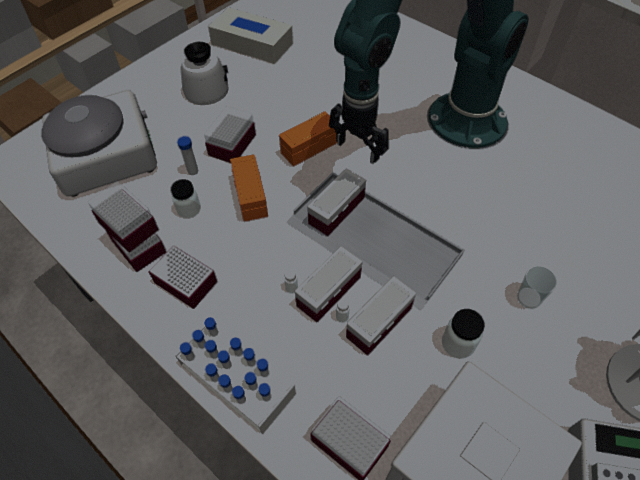

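The scene view shows box C flat on the tray at (336,195), about 3 mm from the near rim. Box B is next.

Request:
play_rows:
  plan: "15 -10 0 0;45 -31 0 1;80 -54 0 2;115 -78 0 3;148 -100 10 3;172 -117 25 3;184 -125 40 3;187 -126 52 3;187 -126 54 3;187 -126 54 3"

```text
time: 19.0
eef_pos: [0.6004, 0.0589, 0.1487]
orientation: [[1.0, -0.01, -0.013], [-0.01, -1.0, 0.001], [-0.013, -0.001, -1.0]]
force: [0.2, 0.9, -0.8]
width: 0.0852
```

```bash
python3 - <<'E'
from h import *
tgt([.678-.0765,.0602,.1265],-.4)
cap('wrist','w9')
E
```

```text
t 19.0 pos [0.6004 0.0589 0.1487] F [ 0.22  0.86 -0.75] M [-0.01 -0.04 -0.04] w 0.0852
[[ 1.    -0.01  -0.013]
 [-0.01  -1.     0.001]
 [-0.013 -0.001 -1.   ]]
shift mm [ 1.4 -1.3 22.2] turn -0.15
```

View pics/w9.png

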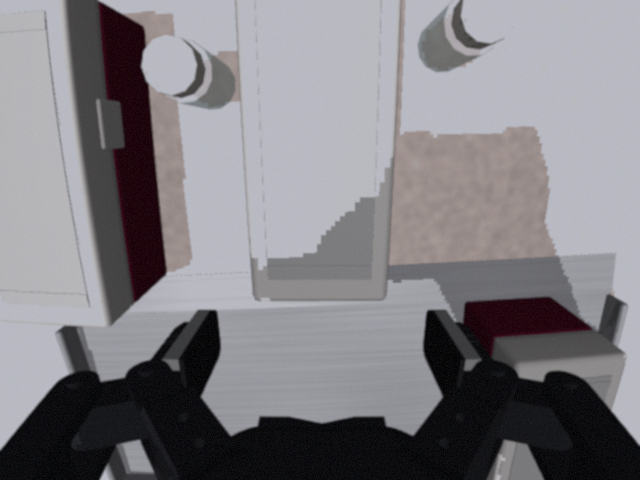

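Request:
play_rows:
  plan: "1.5 -1 8 0;1.5 -1 16 0;1.5 -1 21 0;1.5 -1 22 0;1.5 -1 22 0"

```text
time: 19.55
eef_pos: [0.6017, 0.0596, 0.1272]
orientation: [[1.0, -0.01, -0.012], [-0.01, -1.0, 0.001], [-0.012, -0.001, -1.0]]
force: [-0.4, -0.4, 0.2]
width: 0.0854
```

```bash
python3 f.py
```

```text
mean [-0.13 -0.23  0.27 -0.01 -0.03 -0.01] sd [0.26 0.43 0.34 0.02 0.03 0.02]
t 19.85 pos [0.6021 0.0597 0.1277] F [ 0.12 -0.28  0.04] M [-0.05 -0.08 -0.04] w 0.0855
[[ 1.    -0.01  -0.011]
 [-0.01  -1.     0.001]
 [-0.011 -0.001 -1.   ]]
```

Request:
play_rows:
  plan: "0 0 0 0;0 0 0 0;0 0 0 0;0 0 0 0;0 0 -1 0;0 0 -2 0;0 0 -3 0;0 0 -4 0;0 0 -5 0;0 0 -5 0"
  grip: 1

```text
time: 20.85
eef_pos: [0.6019, 0.0597, 0.1327]
orientation: [[1.0, -0.01, -0.011], [-0.01, -1.0, 0.001], [-0.011, -0.001, -1.0]]
force: [-0.2, 0.4, -1.5]
width: 0.0613
```

```bash
python3 f.py; python3 -c "
from lid import *
cap('scene','scene10')
lid('scene10',.678,.060,-.4)"
```

```text
mean [-0.13 -0.16 -1.68 -0.01  0.08  0.01] sd [0.16 0.68 0.27 0.04 0.03 0.02]
t 21.15 pos [0.6021 0.0597 0.1326] F [-0.29 -1.1  -1.79] M [0.02 0.05 0.02] w 0.0609
[[ 1.    -0.01  -0.011]
 [-0.01  -1.     0.001]
 [-0.011 -0.001 -1.   ]]
scene0 -0.07 283 0.0724 | scene0 0 310 0.0724 | scene0 0.03 214 0.0726 | scene0 0.05 221 0.0722 | 
scene10 -0.07 291 0.0764 | scene10 0 318 0.0744 | scene10 0.03 216 0.0737 | scene10 0.05 218 0.0724 |
```

Request:
play_rows:
  plan: "0 0 -0.5 0;0 0 -1 0;0 0 -1.5 0;0 0 -2 0;0 0 -2.5 0;0 0 -2.5 0"

```text
time: 21.8
eef_pos: [0.6022, 0.0598, 0.1353]
orientation: [[1.0, -0.01, -0.011], [-0.01, -1.0, 0.001], [-0.011, -0.001, -1.0]]
force: [0.0, -0.7, -0.9]
width: 0.0614
```

```bash
python3 f.py; python3 -c "
from lid import *
cap('scene','scene11')
lid('scene11',.678,.060,-.4)"
```

```text
mean [ 0.19 -0.27 -1.47 -0.    0.1   0.01] sd [0.63 0.4  0.5  0.03 0.03 0.03]
t 22.1 pos [0.6021 0.0598 0.1351] F [-0.53 -0.34 -1.63] M [0.   0.09 0.01] w 0.0612
[[ 1.    -0.01  -0.011]
 [-0.01  -1.     0.001]
 [-0.011 -0.001 -1.   ]]
scene0 -0.07 283 0.0724 | scene0 0 310 0.0724 | scene0 0.03 214 0.0726 | scene0 0.05 221 0.0722 | 
scene11 -0.07 287 0.079 | scene11 0 319 0.0768 | scene11 0.03 210 0.076 | scene11 0.05 222 0.0747 |
```

Request:
play_rows:
  plan: "0 0 0.5 0;0 0 1 0;0 0 1.5 0;0 0 2 0;0 0 2.5 0;0 0 2.5 0"

```text
time: 22.75
eef_pos: [0.6021, 0.0597, 0.1325]
orientation: [[1.0, -0.01, -0.011], [-0.01, -1.0, 0.001], [-0.011, -0.001, -1.0]]
force: [0.2, 0.2, -0.9]
width: 0.0613
```

```bash
python3 f.py; python3 -c "
from lid import *
cap('scene','scene12')
lid('scene12',.678,.060,-.4)"
```

```text
mean [ 0.11  0.1  -1.63 -0.01  0.08 -0.  ] sd [0.47 0.38 0.38 0.03 0.02 0.01]
t 23.05 pos [0.6021 0.0597 0.1327] F [ 0.48  0.38 -1.43] M [0.02 0.07 0.01] w 0.061
[[ 1.    -0.01  -0.011]
 [-0.01  -1.     0.001]
 [-0.011 -0.001 -1.   ]]
scene0 -0.07 283 0.0724 | scene0 0 310 0.0724 | scene0 0.03 214 0.0726 | scene0 0.05 221 0.0722 | 
scene12 -0.07 287 0.0764 | scene12 0 314 0.0742 | scene12 0.03 212 0.0735 | scene12 0.05 220 0.0728 |
```

Raised 2.5 mm further, box B hung freely at 1.5–1.6 N, which makes it empty (0.15 kg). I'll set it back down in place.

Request:
play_rows:
  plan: "0 0 0.7 0;0 0 1.4 0;0 0 2.1 0;0 0 2.8 0;0 0 3.5 0;0 0 4 0;0 0 4.4 0;0 0 4.7 0;0 0 4.8 0;0 0 4.8 0"

```text
time: 24.1
eef_pos: [0.602, 0.0597, 0.1281]
orientation: [[1.0, -0.01, -0.011], [-0.01, -1.0, 0.001], [-0.011, -0.001, -1.0]]
force: [-1.7, -0.2, 1.8]
width: 0.0612
```

```bash
python3 f.py; python3 -c "
from lid import *
cap('scene','scene13')
lid('scene13',.678,.060,-.4)"
```

```text
mean [-1.84 -0.08  3.33  0.01  0.38  0.01] sd [0.71 0.43 0.71 0.03 0.05 0.03]
t 24.4 pos [0.602  0.0597 0.1281] F [-2.31  0.08  4.76] M [-0.01  0.44  0.02] w 0.0613
[[ 1.    -0.01  -0.011]
 [-0.01  -1.     0.001]
 [-0.011 -0.001 -1.   ]]
scene0 -0.07 283 0.0724 | scene0 0 310 0.0724 | scene0 0.03 214 0.0726 | scene0 0.05 221 0.0722 | 
scene13 -0.07 283 0.0723 | scene13 0 317 0.0724 | scene13 0.03 212 0.0726 | scene13 0.05 218 0.0722 |
```

Box B is flat again. I'll release it and move to A.

Request:
play_rows:
  plan: "0 0 0 0;0 0 0 0;0 0 0 0;0 0 -8 0;0 0 -20 0;0 0 -20 0"
  grip: -1

```text
time: 25.05
eef_pos: [0.6036, 0.0598, 0.1501]
orientation: [[1.0, -0.01, -0.007], [-0.01, -1.0, 0.001], [-0.007, -0.001, -1.0]]
force: [0.7, -0.4, -0.4]
width: 0.0853
```

```bash
python3 - <<'E'
from h import *
# A centre (664.7,190.2) yaw -2.4 ; grip 1.5 outside near end
a=np.radians(-2.4);p=[.6647-.0765*np.cos(a),.1902-.0765*np.sin(a)]
print(p);tgt(p+[.1490],-2.4);tgt(p+[.1265],-2.4)
E
```

```text
[np.float64(0.5882671034974373), np.float64(0.19340348751028377)]
t 25.05 pos [0.6036 0.0598 0.1501] F [ 0.68 -0.44 -0.39] M [-0.02 -0.04  0.01] w 0.0853
[[ 1.    -0.01  -0.007]
 [-0.01  -1.     0.001]
 [-0.007 -0.001 -1.   ]]
shift mm [ -16.7 -133.4    1.4] turn 1.82
t 25.05 pos [0.6036 0.0598 0.1501] F [ 0.68 -0.44 -0.39] M [-0.02 -0.04  0.01] w 0.0853
[[ 1.    -0.01  -0.007]
 [-0.01  -1.     0.001]
 [-0.007 -0.001 -1.   ]]
shift mm [ -16.5 -133.4   23.9] turn 1.82
```

Request:
play_rows:
  plan: "-2 0 -20 0;-5 -15 -20 0.5;-9 -45 -20 1;-13 -80 -20 1.8;-16 -110 -20 1.8;-17 -128 -15 1.8;-17 -133 -5 1.8;-17 -133 0 1.8;-17 -133 0 1.8"

```text
time: 25.95
eef_pos: [0.5874, 0.1905, 0.1489]
orientation: [[0.999, -0.044, -0.01], [-0.044, -0.999, -0.001], [-0.01, 0.002, -1.0]]
force: [0.2, -0.2, 0.7]
width: 0.0853
```

```bash
python3 - <<'E'
from h import *
cap('wrist','w14')
tgt([.5883,.1934,.1265],-2.4)
E
```

```text
t 26.0 pos [0.5878 0.1903 0.1495] F [ 0.23  0.72 -0.75] M [-0.01 -0.05  0.03] w 0.085
[[ 0.999 -0.045 -0.009]
 [-0.045 -0.999 -0.001]
 [-0.009  0.001 -1.   ]]
shift mm [ 0.6 -3.1 23. ] turn -0.16
```

View pics/w14.png

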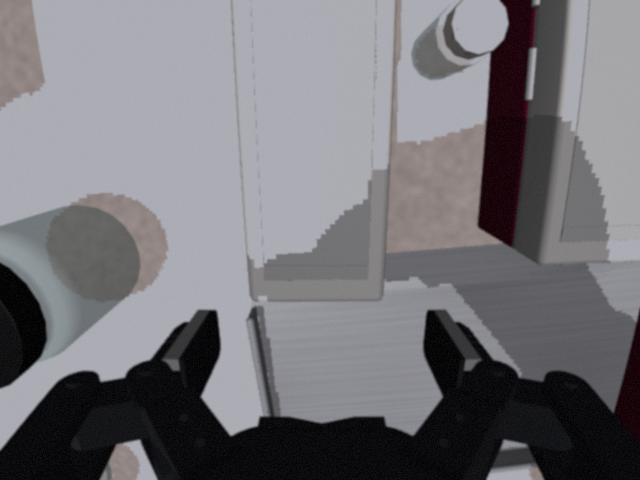

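The wrist view shows box A's near end (248–384, row 298) centred about 3 mm left of the fingers. The left side rim (255,310) lines up with the box's left edge, so dragging A onto the tray would need a sideways shift.

Request:
play_rows:
  plan: "0.5 -3 8 0;0.5 -3 16 0;0.5 -3 21 0;0.5 -3 22.5 0;0.5 -3 22.5 0"

```text
time: 26.5
eef_pos: [0.588, 0.1931, 0.1266]
orientation: [[0.999, -0.045, -0.01], [-0.045, -0.999, -0.001], [-0.009, 0.002, -1.0]]
force: [-0.4, -0.7, 0.7]
width: 0.0857
```

```bash
python3 f.py
```

```text
mean [ 0.1   0.19 -0.21 -0.    0.01 -0.  ] sd [0.4  0.26 0.5  0.02 0.02 0.02]
t 26.8 pos [0.5884 0.1934 0.1273] F [ 0.56  0.42 -0.15] M [-0.02  0.01 -0.04] w 0.0853
[[ 0.999 -0.044 -0.008]
 [-0.044 -0.999 -0.001]
 [-0.008  0.001 -1.   ]]
```

Request:
play_rows:
  plan: "0 0 0 0;0 0 0 0;0 0 0 0;0 0 0 0;0 0 -1 0;0 0 -2 0;0 0 -3 0;0 0 -4 0;0 0 -5 0;0 0 -5 0"
  grip: 1

```text
time: 27.8
eef_pos: [0.5882, 0.1932, 0.1322]
orientation: [[0.999, -0.045, -0.009], [-0.045, -0.999, -0.001], [-0.009, 0.001, -1.0]]
force: [0.6, -0.0, -3.5]
width: 0.0611
```

```bash
python3 f.py; python3 -c "
from lid import *
cap('scene','scene15')
lid('scene15',.6647,.1902,-2.4)"
```

```text
mean [ 0.64 -0.18 -3.24 -0.01 -0.01 -0.01] sd [0.48 0.46 0.52 0.03 0.05 0.03]
t 28.1 pos [0.5882 0.1933 0.1322] F [ 0.81 -0.11 -2.88] M [ 0.04  0.03 -0.05] w 0.0612
[[ 0.999 -0.045 -0.009]
 [-0.045 -0.999 -0.001]
 [-0.009  0.001 -1.   ]]
scene0 -0.07 312 0.0731 | scene0 0 355 0.0733 | scene0 0.03 237 0.0732 | scene0 0.05 248 0.0732 | 
scene15 -0.07 318 0.0772 | scene15 0 352 0.0749 | scene15 0.03 243 0.0741 | scene15 0.05 246 0.0731 |
```

Box A reads 3.0–3.2 N with its far end still on the bench, so it's full. I'll drag it to the tray, shifting it about 11 mm away from the side rim and turning it to match.

Request:
play_rows:
  plan: "-4 0.5 0 0;-14 2 0 -0.3;-28 4 0 -0.8;-43 6.5 0 -1.3;-58 9 0 -1.8;-73 11 0 -2.3;-87 13 0 -2.7;-98 15 0 -3;-105 16 0 -3.2;-105 16 0 -3.2"

```text
time: 29.15
eef_pos: [0.4805, 0.1818, 0.1332]
orientation: [[1.0, 0.012, -0.012], [0.012, -1.0, -0.001], [-0.012, 0.001, -1.0]]
force: [-4.2, -0.9, 1.6]
width: 0.0615
```

```bash
python3 f.py; python3 - <<'E'
from h import *
o,c=cap('wrist','w16')
# final TCP near-end point minus 1.5mm
tgt([.4126-.0015+.0,.1744,.131],2.4)
E
```

```text
mean [-5.43  0.1   3.55  0.08  1.17  0.04] sd [0.97 0.5  0.83 0.01 0.13 0.03]
t 29.45 pos [0.4804 0.1819 0.1329] F [-6.35  0.29  4.3 ] M [0.08 1.26 0.1 ] w 0.0611
[[ 1.     0.012 -0.014]
 [ 0.012 -1.    -0.002]
 [-0.014  0.002 -1.   ]]
t 29.5 pos [0.4805 0.1818 0.1329] F [-5.53  0.01  4.68] M [0.1  1.18 0.04] w 0.0615
[[ 1.     0.012 -0.014]
 [ 0.012 -1.    -0.002]
 [-0.014  0.002 -1.   ]]
shift mm [-69.4   6.6   2.9] turn -1.72
```

View pics/w16.png

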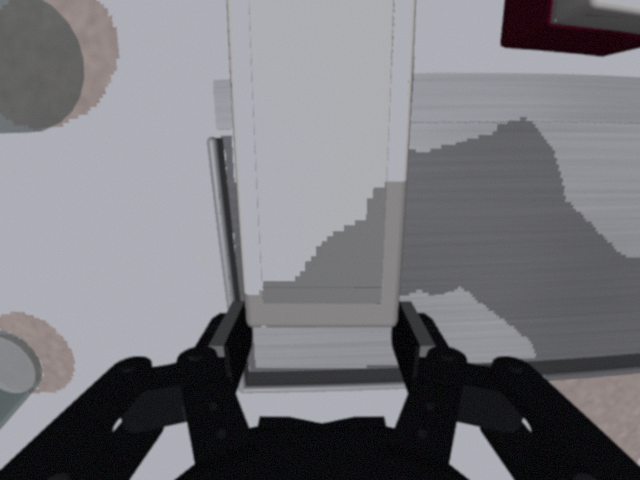

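Request:
play_rows:
  plan: "-3 0.5 0 0;-11 1.2 0 -0.3;-21 2.2 0 -0.8;-31 3.2 0 -1.2;-40 4.2 0.5 -1.7;-46 4.8 1 -1.7;-50 5.2 1 -1.7;-52 5.2 1 -1.7;-52 5.2 1 -1.7"

```text
time: 30.4
eef_pos: [0.428, 0.176, 0.1327]
orientation: [[0.999, 0.042, -0.015], [0.042, -0.999, -0.002], [-0.015, 0.002, -1.0]]
force: [-0.3, -0.8, -1.8]
width: 0.0609
```

```bash
python3 f.py; python3 fx.py scene17 .177 | grep -E '\||far|n 1[0-9]{3}|n 2';python3 -c "
from h import *
cap('wrist','w17')"
```

```text
mean [-0.76  0.29 -1.6   0.05  0.22  0.02] sd [0.33 0.44 0.33 0.02 0.06 0.02]
t 30.7 pos [0.428  0.1759 0.1326] F [-1.31 -0.25 -1.68] M [0.05 0.25 0.04] w 0.0612
[[ 0.999  0.042 -0.015]
 [ 0.042 -0.999 -0.002]
 [-0.016  0.002 -1.   ]]
far x [0.57925565 0.58138876] near 0.4290324530621542
0.43 127 0.0766|0.46 204 0.0769|0.49 226 0.0766|0.52 230 0.0763|0.55 237 0.076|0.58 139 0.075|px [545.   5.] n 82 ctr [-615.8  -70.6] size [ 48.3 102.4] ang 87.17 z 0.0746
px [250.  26.] n 1762 ctr [ 150.6 -717.8] size [129.2 244.6] ang 14.36 z 0.0718
px [203.  80.] n 205 ctr [ 418.8 -632.4] size [ 62.  121.6] ang 55.4 z 0.074
px [228. 116.] n 238 ctr [ 487.2 -455.3] size [75.1 73.6] ang 46.84 z 0.0801
px [308. 130.] n 1065 ctr [ 380.  -263.4] size [ 68.1 154.5] ang 78.02 z 0.073
px [247. 180.] n 1260 ctr [ 601.2 -264.4] size [154.3  62.4] ang 55.71 z 0.0728
px [336. 195.] n 1411 ctr [496.  -69.7] size [153.7  63.8] ang 2.32 z 0.0751
px [422. 255.] n 1758 ctr [500.5 173.9] size [ 79.4 162.2] ang 89.89 z 0.0761
px [328. 277.] n 1857 ctr [678.2  60.5] size [ 63.5 151.8] ang 89.78 z 0.0721
px [461. 337.] n 271 ctr [607.6 347.2] size [47.  69.3] ang 9.99 z 0.0739
px [351. 435.] n 2785 ctr [899.9 299.5] size [ 82.1 118.8] ang 1.31 z 0.0794
px [607. 446.] n 2668 ctr [631.9 679.8] size [111.6 112.7] ang 27.28 z 0.0767
```

View pics/w17.png

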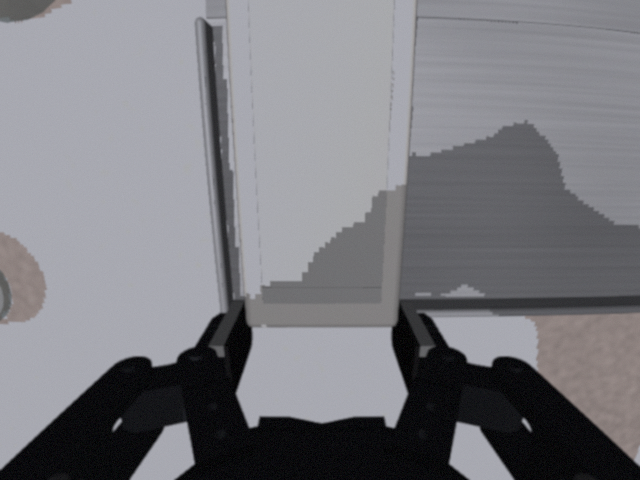

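Request:
play_rows:
  plan: "-2 0 0 0;-5 0.2 0 0;-8 0.4 0 0;-11 0.6 0 0;-14 0.8 0 0;-16 1 0 0;-17 1 0 0;-17 1 0 0;-17 1 0.3 0"

```text
time: 31.7
eef_pos: [0.4105, 0.1741, 0.1325]
orientation: [[0.999, 0.042, -0.017], [0.042, -0.999, -0.003], [-0.017, 0.002, -1.0]]
force: [-0.2, -0.3, -2.1]
width: 0.0612
```

```bash
python3 f.py; python3 fx.py scene18 .175 | grep -E '\||far'
```

```text
mean [-0.6   0.08 -2.31  0.09  0.2   0.04] sd [0.45 0.29 0.4  0.02 0.06 0.04]
t 32.0 pos [0.4105 0.1741 0.1325] F [-1.57  0.29 -1.87] M [0.1  0.26 0.07] w 0.0613
[[ 0.999  0.042 -0.017]
 [ 0.042 -0.999 -0.003]
 [-0.017  0.002 -1.   ]]
far x [0.56153974 0.56435367] near 0.42005328947311493
0.43 205 0.077|0.46 206 0.0765|0.49 220 0.0761|0.52 235 0.0759|0.55 246 0.0754|0.58 0 |px [546.   5.] n 79 ctr [-617.   -68.8] size [ 43.4 100.3] ang 89.52 z 0.0742
```

Request:
play_rows:
  plan: "0 0 0.3 0;0 0 0.6 0;0 0 0.9 0;0 0 1.2 0;0 0 1.5 0;0 0 1.7 0;0 0 1.7 0"

```text
time: 32.75
eef_pos: [0.41, 0.174, 0.1308]
orientation: [[0.999, 0.042, -0.018], [0.042, -0.999, -0.003], [-0.018, 0.002, -1.0]]
force: [-2.6, 0.5, -0.4]
width: 0.0611
```

```bash
python3 f.py; python3 fx.py scene19 .175 | grep -E '\||far'
```

```text
mean [-3.31  0.05 -0.33  0.11  0.63  0.07] sd [0.46 0.31 0.64 0.03 0.04 0.03]
t 33.05 pos [0.4101 0.174  0.1308] F [-4.22 -0.29  0.67] M [0.15 0.61 0.11] w 0.0611
[[ 0.999  0.042 -0.017]
 [ 0.042 -0.999 -0.003]
 [-0.017  0.002 -1.   ]]
far x [0.56145511 0.56322455] near 0.42005459957432445
0.43 203 0.0755|0.46 203 0.0756|0.49 220 0.0752|0.52 235 0.0756|0.55 241 0.0752|0.58 0 |px [546.   6.] n 76 ctr [-608.4  -67.3] size [40.  84.3] ang 87.56 z 0.074
```

Flat. I'll release and lift away.

Request:
play_rows:
  plan: "0 0 0 0;0 0 0 0;0 0 0 0;0 0 -10 0;0 0 -30 0;0 0 -60 0;0 0 -100 0;0 0 -140 0;0 0 -160 0;0 0 -160 0"
  grip: -1

```text
time: 34.1
eef_pos: [0.4148, 0.1751, 0.2944]
orientation: [[0.999, 0.042, -0.01], [0.042, -0.999, 0.002], [-0.01, -0.002, -1.0]]
force: [0.1, 0.5, -1.2]
width: 0.0852
```

```bash
python3 - <<'E'
from loc import *
st()
for n in('scene','top','wrist'):
    o,c=cap(n,n+'20');W=cloud(o,c);print(n)
    # all lids: tray floor z .075, bench .0725
    m=((W[...,2]>.069)&(W[...,2]<.08)&(W[...,0]>.39)&(W[...,0]<.78)&(W[...,1]>-.13)&(W[...,1]<.25)).astype(np.uint8)
    k,l,s,ce=cv2.connectedComponentsWithStats(m,connectivity=4)
    for i in range(1,k):
        if s[i,4]<800: continue
        P=W[l==i];r=cv2.minAreaRect((P[:,:2]*1000).astype(np.float32))
        q=cv2.boxPoints(r);near=q[np.argsort(q[:,0])[:2]].mean(0);far=q[np.argsort(q[:,0])[2:]].mean(0)
        a=np.radians(2.4);tf=lambda p:np.round([np.cos(a)*(p[0]-501)+np.sin(a)*(p[1]-48),-np.sin(a)*(p[0]-501)+np.cos(a)*(p[1]-48)],1)
        print(s[i,4],np.round(r[0],1),np.round(r[1],1),'z',np.median(P[:,2]).round(4),'near tray',tf(near),'far tray',tf(far))
E
```

```text
t 34.1 pos [0.4148 0.1751 0.2944] F [ 0.11  0.48 -1.24] M [-0.03 -0.03 -0.02] w 0.0852
[[ 0.999  0.042 -0.01 ]
 [ 0.042 -0.999  0.002]
 [-0.01  -0.002 -1.   ]]
scene
1350 [496.1 -69.3] [152.4  63.6] z 0.0755 near tray [ -86. -117.] far tray [  66.4 -117. ]
1629 [486.3 178. ] [154.8  62.9] z 0.0753 near tray [-86.7 129.8] far tray [ 68.1 131.2]
1753 [678.4  60.4] [ 62.3 150.1] z 0.0723 near tray [102.8   8.3] far tray [252.7   1.7]
top
1496 [677.1  59. ] [ 61.9 150.3] z 0.0734 near tray [101.3   7.2] far tray [ 2.515e+02 -1.000e-01]
1553 [495.5 -71.1] [149.8  62. ] z 0.0761 near tray [ -85.4 -118.9] far tray [  64.4 -118.6]
1244 [498.6 177.7] [123.9  62.8] z 0.0762 near tray [-58.9 130. ] far tray [ 64.9 129.3]
wrist
15593 [487.1 177. ] [149.7  62.6] z 0.0743 near tray [-83.3 129.3] far tray [ 66.4 129.6]
9983 [496.2 -69.6] [150.   62.8] z 0.0741 near tray [ -84.8 -118. ] far tray [  65.3 -116.6]
```

View pics/scene20.png

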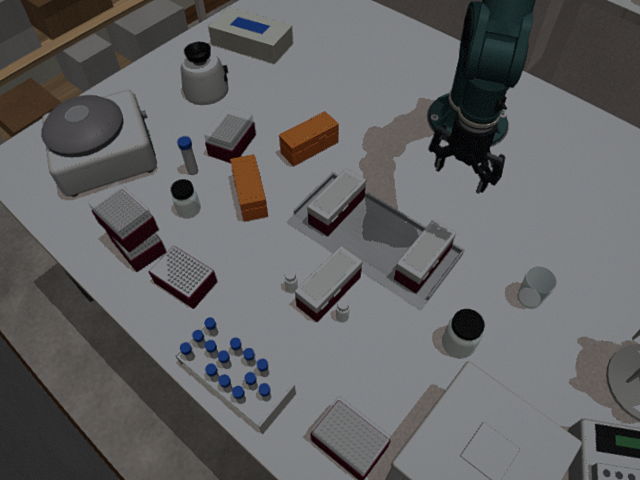

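View pics/wrist20.png

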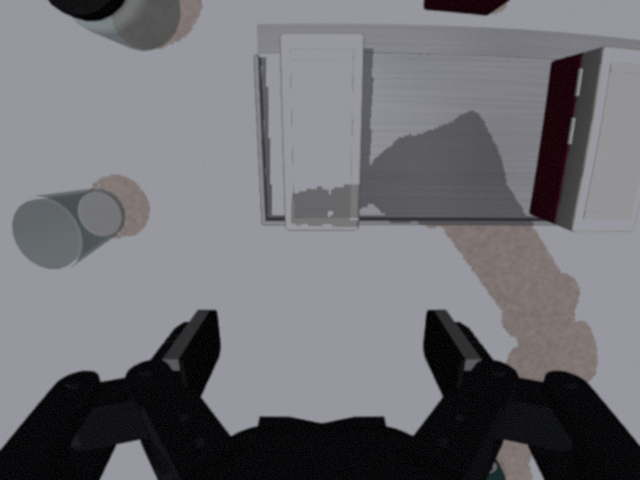

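All checks agree, so I'm handing the job in.

```bash
python3 -c "
from h import *
print(robot.close_job())"
```

```text
the job is handed in; nothing more can be done
None
```

The two full boxes are on the tray near the rim, and the empty one is back where it started. I handed the job in at about 34 s of the 66 s allowed; no verdict was reported.

| Box (by y position) | Lift reading | Result | Final position |
|---|---|---|---|
| y ≈ −0.07 | 4.7 N held level, 3.6 N pivoting | full | on the tray, about 1–2 mm from the rim, flat |
| y ≈ +0.06 | 1.5–1.6 N, hanging free | empty | on the bench, moved under 2 mm, flat |
| y ≈ +0.19 | about 3.2 N, pivoting | full | on the tray, about 0–4 mm from the rim, flat |

- **Final check:** The three cameras put the near ends at about −83 to −87 mm in the tray frame, where −92 to −79 mm passes. One figure disagreed: the top camera gave −59 mm for the y ≈ +0.19 box, because the arm hid part of its lid.
- **Gap at the rim:** I did not push the boxes into contact with it, and the tray's position is only known to about 2 mm.
- **Level lifts:** My first two test lifts of the y ≈ −0.07 box brought it up level by about 5.7 mm, under the 8 mm limit. I then gripped it right at the end so that it pivoted, with the near end up about 4.9 mm and the far end down. The empty box also hung clear briefly: its near end was up about 7 mm, its far end about 2.5 mm.
- **Bystanders:** The vials and the other objects looked unmoved in the last picture. I did not measure each one.

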